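# Press a cell onto the sprung contact of the test dock

### The arm

A 6-joint arm with a two-finger parallel gripper is mounted at the origin on a cart in front of the work surface, level with it; the furniture and walls round the work are solid. World frame = base frame: x ahead of the robot, y to its left, z up, the work surface at z = 0. Lengths are in m, angles in rad, forces in N, time in s.
With the tool pointing down it reaches from about 0.25 to 0.775 m from the base axis. Payload 4 kg.
Tool frame: the origin (TCP) lies at the very end of the fingers, on their centre line; the grasp point (between the pads) lies 19 mm behind it; z points along the fingers, y is the line along which they close (so a half turn about z gives the same grasp; the last joint's range is limited). The gripper opens to 94 mm and grips with 3 to 60 N. Pads are 16 mm wide; open, the fingers measure 119 mm over their backs; the gripper's body (75 mm by 177 mm) begins 78 mm behind the grasp point.
Start: joints at [1.046, 0.087, 1.371, -0, 1.684, -0.103], TCP at [0.225, 0.502, 0.206] pointing down, gripper open.
Joint ranges: [-3.1, 3.1], [-0.76, 2.03], [0.27, 2.55], [-1.08, 4.22], [0.17, 2.65], [-2.57, 2.57]. Speed limits (rad/s): [2.79, 2.79, 3.14, 3.14, 3.14, 3.14].

### API

Orientations are given as [roll, pitch, yaw] about the fixed x, y, z axes, in that order (R = Rz(yaw) Ry(pitch) Rx(roll)).
In Python, from bench import robot, vision gives the robot as it stands.
- The arm moves only by the shell command python3 -m crank 'ROWS'. ROWS is JSON, a list of rows, each a list of 3 entries, a list of its own where there are three numbers: the closure, from 0 (fully open) to 1 (shut), then the shift along the tool's x, y, z in m, then the turn, a rotation vector about the tool's x, y, z in degrees. A call has 1 to 8 rows; each row shifts and turns the commanded pose from where the row before left it, along the tool's axes as they then stand; what a row does not reach is not made up. A row lasts 1/10 s, in which the tool goes at most 50 mm and 8.59 degrees, less where a joint would pass 70% of its speed; a pose out of reach is approached as far as the arm can. A call with a gripper value outside its range is refused whole. The fingers move at their own pace and stop on an object; the grip force is fixed at half the most. Time passes only in rows, so rows that do not move let the fingers close. It gives the time, the measured TCP pose, the force, the opening and the grip force at its end, in the units of the state.
- robot.get_obs(): the state, without advancing time (a new reading comes with each control period).
- vision.snapshot(name): name is "scene" or "top" or "wrist"; returns a dict with "color" (480x640x3 uint8, red, green, blue), "z_map" (480x640 float32, m along the optical axis (not along the pixel's ray), 0 where there is no reading), "fx", "fy", "cx", "cy" (pixels), "dist" ([k1, k2, p1, p2, k3] as OpenCV has them; the pictures are not rectified), "R" (3x3) and "t" (3): a world point X has camera coordinates R X + t. Camera axes: x right, y down, z forward; pixel columns grow to the right and rows downward; lengths in m; the calibration is good to about 2 mm. A picture is of the moment at which its call begins.
- robot.close_job(): hands the job in; it is judged then, once.
The state is a dict: "time": time; "joint_positions": joint angles; "qvel": joint speeds; "joint_torque": joint torques, N m; "tool_pos": TCP position; "ee_rot": TCP orientation; "wrist_force": force on the tool from outside, world axes, zero at the start; "wrist_torque": the same for the moment, N m; "width": finger opening in m; "finger_force": force on a finger pad.
Only numpy, scipy, OpenCV 4.12 (cv2) and the standard library are available. Lean on these libraries where they do the work, as an engineer would, in place of code of your own. Each camera call takes 0.05 s, during which the arm holds its last target. There are 200 camera calls.

### The job

Take the green cell out of the rack and lower it upright into the well of the white test dock, then press it down against the sprung contact pin until the cell rests hard on the brass stop. Press firmly but do not ram it, and finish while still gripping the cell and holding it down on the stop, because the spring pushes it back up if you let go. Leave the two blue cells in their pockets and do not knock the oil bottle.

Things in the scene. Friction and masses are not known exactly. Their poses are not given: they have to be found in the camera images.
- green_cell: lime-green and black rechargeable cell to be tested, an upright cylinder 18 mm in diameter and 66 mm tall, about 45 g, standing loose in one of the three rack pockets (any of them). Origin at the centre of its underside, z axis up along the cylinder; grip it by the upper third.
- blue_cell_a: blue cell of the same size, in another rack pocket; stays there. Origin at the centre of its underside.
- blue_cell_b: second blue cell of the same size, in the remaining rack pocket; stays there. Origin at the centre of its underside.
- rack: grey plastic rack fixed to the bench, 146 mm (its x axis) by 50 mm (its y axis) by 30 mm tall, with three round pockets 21 mm wide and 24 mm deep (pocket floor 6 mm above the bench) in a row along its x axis at -46, 0 and +46 mm. Origin at the centre of its underside on the bench. Fingers that close along its y axis stay clear of the neighbouring cells.
- dock: white test dock fixed to the bench, a block 64 x 64 mm and 40 mm tall with one round upright well in the middle, 21 mm wide, and two terminals that stand out 10 mm at its back (+x) face. A sprung contact pin stands in the middle of the well. A small red pointer between two rails on the front face goes down with the pin: level with the upper black mark when the pin is up, level with the lower one when the cell is on the stop. Origin at the centre of its underside, z up.
- well_mouth (a point): centre of the well's mouth, on the top face of the dock, 40 mm above the bench; the rim has a 2 mm chamfer.
- stop_level (a point): centre of the top of the brass stop ring at the bottom of the well, 24 mm below the mouth and 16 mm above the bench; the underside of the cell is here when it is on the stop, and 42 mm of the cell then stand proud of the mouth.
- shoulder: brass stop ring fixed at the bottom of the well, 20 mm outside and 11 mm inside diameter, 3 mm thick, top face 16 mm above the bench; the hard stop for the cell's underside. The pin passes through it. A downward push of 12 to 25 N in all holds the cell surely on the stop; over 45 N is ramming. An arm that stops moving may relax by some tenths of a mm, so keep leaning on it.
- pin (a joint): travel in m of the sprung copper contact pin (8 mm diameter), 0 = up, its tip 8 mm above the stop ring; grows as it is pressed down; 0.008 when the tip is level with the stop ring, so that the cell is on the stop. The spring pushes up with about 3.6 N at 0 and 8.4 N at 0.008 m; anything beyond that is carried by the stop.
- oil_bottle: small oil bottle with a dark pointed cap, 36 mm wide and 84 mm tall, standing on the bench beyond the work; bystander. Origin at the centre of its underside.
Things that resemble listed ones, but are neither listed nor needed, are in the scene too. There is more than one size of the dock; the job needs the largest.

How it is judged:
By the outcome, as a careful person would: the job done as asked, in the order asked, and still so for the second after the job is handed in, while the arm keeps its last pose, push and grip.
It also fails if it takes over 38 s, if anything falls off the work surface, if the arm or the gripper's body presses on something with over 40 N, if the wrist force passes 120 N, or if a joint passes its speed limit or range.

## Working session

There is one attempt and no reset: what is moved stays moved. The work goes in short steps, Python scripts to look and compute and a shell command to move; the robot and the scene stay as the last step left them, time stands still between calls to the robot, and variables do not carry over. Pictures are saved under pics/ and viewed, at most 10 in all, crops included, and the job is handed in when it is done.

```bash
ls; mkdir -p pics; python3 - <<'E'
from bench import robot, vision
import cv2,numpy as np
ims=[]
for n in ("scene","top"):
    s=vision.snapshot(n); np.savez(f"{n}.npz",**s)
    cv2.imwrite(f"pics/{n}1.png",s["color"][:,:,::-1])
    print(n,s["fx"],s["fy"],s["cx"],s["cy"],s["dist"],np.round(-s["R"].T@s["t"],3),np.round(s["R"],2).tolist())
print(robot.get_obs())
E
```

```text
pics
scene 568.7591406619805 568.7591406619805 320.7233434132959 243.75043542920267 [-0.16387788  0.          0.          0.          0.        ] [0.28  0.857 0.581] [[-0.9, -0.43, -0.02], [-0.25, 0.55, -0.8], [0.35, -0.71, -0.6]]
top 530.6001995418619 530.6001995418619 318.4705094333988 234.33843611602862 [-0.13611125  0.          0.          0.          0.        ] [0.438 0.243 0.898] [[0.05, -1.0, -0.01], [-0.98, -0.05, -0.21], [0.21, 0.02, -0.98]]
{'time': 0.1, 'joint_positions': array([ 1.04589330e+00,  8.78746064e-02,  1.37205038e+00, -2.63630300e-06,
        1.68358645e+00, -1.03111292e-01]), 'qvel': array([ 1.05582049e-03, -2.98498828e-03, -2.80336032e-03,  4.96759308e-04,
        5.92210061e-05,  2.37320903e-05]), 'joint_torque': array([ 2.55978128e-03, -3.41252089e+01, -3.03302693e+01,  7.19565782e-02,
        3.04384134e-02, -7.53548034e-05]), 'tool_pos': array([0.22494052, 0.50138066, 0.20445151]), 'ee_rot': array([-3.13968379e+00, -1.94892071e-04,  2.71980044e+00]), 'wrist_force': array([-0.11000647,  0.37712375,  0.48175058]), 'wrist_torque': array([-0.02764336, -0.03210548,  0.00469721]), 'finger_force': 0.0, 'width': 0.09455896333742878}
```

View pics/scene1.png

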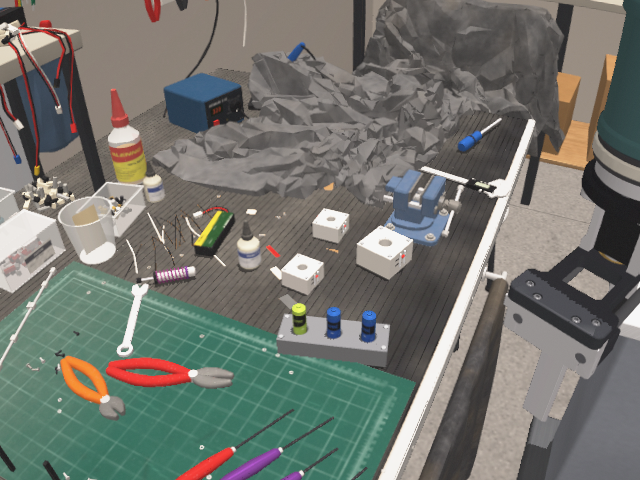

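View pics/top1.png

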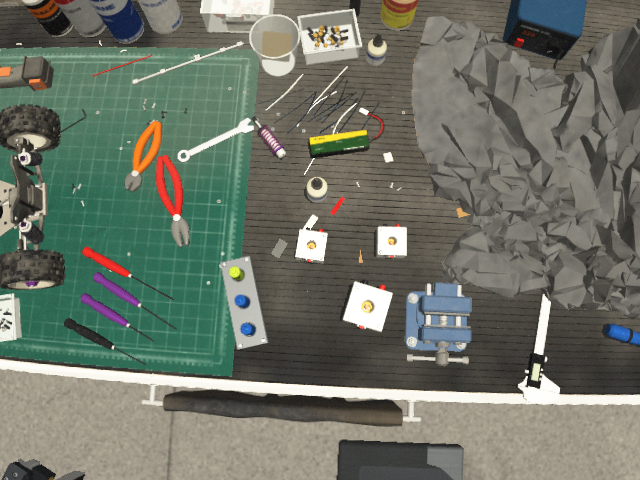

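The scene view shows the green cell at (299,318) in the rack, with blue cells at (333,322) and (369,326). The top view shows the green cell at (235,272).

Things that could be confused, by top-view pixel:
- **Docks:** (368,307), (391,241) and (312,245). The first looks largest.
- **Bottles:** (317,188) and (376,47).
- **Green objects:** the cell at (235,272) and the green/yellow battery pack at (338,143), which lies flat and is not a cell.

Next I measure the candidates and make a close crop.

```bash
cat > h.py <<'E'
import numpy as np,cv2
def K(s): return np.array([[s["fx"],0,s["cx"]],[0,s["fy"],s["cy"]],[0,0,1.]])
def ray(s,uv):
    n=cv2.undistortPoints(np.array(uv,float).reshape(-1,1,2),K(s),np.array(s["dist"],float)).reshape(-1,2)
    d=np.c_[n,np.ones(len(n))]@s["R"]; return -s["R"].T@s["t"],d
def onplane(s,uv,z):
    c,d=ray(s,uv); return c+d*((z-c[2])/d[:,2])[:,None]
def blobs(m,amin):
    n,l,st,c=cv2.connectedComponentsWithStats(m.astype(np.uint8))
    return [(l==i,st[i],c[i]) for i in range(1,n) if st[i,4]>=amin]
def cloud(s):
    """world point of every pixel from z_map"""
    v,u=np.mgrid[0:480,0:640]; c,d=ray(s,np.c_[u.ravel(),v.ravel()])
    return (c+d*s["z_map"].ravel()[:,None]).reshape(480,640,3)
E
python3 - <<'E'
from h import *
s=dict(np.load("top.npz")); im=s["color"]; hsv=cv2.cvtColor(im,cv2.COLOR_RGB2HSV); P=cloud(s)
roi=np.zeros((480,640),bool); roi[215:360,215:420]=1
for name,m,z in (("green",cv2.inRange(hsv,(28,120,100),(45,255,255))>0,.072),("blue",cv2.inRange(hsv,(100,150,60),(125,255,255))>0,.072),
  ("white",(im.min(2)>170),.04)):
    for b,st,c in blobs(m&roi,40):
        cnt=cv2.findContours(b.astype(np.uint8),0,2)[0][0][:,0]
        w=onplane(s,cnt,z)[:,:2].astype(np.float32); (ctr,sz,a)=cv2.minAreaRect(w*1000)
        print(name,c.round(),st[4],"rect mm",np.round(ctr,1),np.round(sz,1),round(a,1),"depth z med",np.median(P[b][:,2]).round(4),"depth xy",np.median(P[b],0).round(4)[:2])
gm=(np.abs(P[:,:,2]-.03)<.003)&roi; gm[:,275:]=0
b=max(blobs(gm,50),key=lambda x:x[1][4]); w=P[b[0]][:,:2].astype(np.float32)*1000
print("rack",cv2.minAreaRect(w))
gm=(P[:,:,2]>.05)
for n,(v0,v1,u0,u1) in dict(vise=(280,365,400,475),bottle=(170,205,300,335)).items(): 
    q=P[v0:v1,u0:u1].reshape(-1,3);q=q[q[:,2]>.03]; print(n,q.min(0).round(3),q.max(0).round(3))
t=dict(np.load("scene.npz"))
a=cv2.resize(im[215:365,210:410][:,:,::-1],(800,600),interpolation=2); cv2.imwrite("pics/crop.png",a)
hs=cv2.cvtColor(t["color"],cv2.COLOR_RGB2HSV); PS=cloud(t)
m=cv2.inRange(hs,(28,120,100),(45,255,255))>0; m[:,:290]=0;m[:300]=0
for b,st,c in blobs(m,20): print("scene green",c,st, PS[b][:,2].max(), PS[b].mean(0))
E
```

```text
green [236. 272.] 132 rect mm [543.3 382.8] [24.4 16.9] 68.1 depth z med 0.0676 depth xy [0.5446 0.3845]
blue [242. 301.] 127 rect mm [499.4 370.4] [21.9 15.2] 67.3 depth z med 0.0673 depth xy [0.5002 0.3721]
blue [247. 329.] 129 rect mm [457.4 358.2] [16.9 20.3] 3.5 depth z med 0.0676 depth xy [0.4567 0.359 ]
white [311. 242.] 860 rect mm [612.9 267.5] [46.9 75.7] 84.7 depth z med 0.0286 depth xy [0.6064 0.2701]
white [392. 241.] 754 rect mm [613.3 135.4] [49.2 46.7] 1.8 depth z med 0.029 depth xy [0.6167 0.134 ]
white [244. 303.] 1902 rect mm [500.2 374.6] [142.9  50.7] 16.1 depth z med 0.0294 depth xy [0.4954 0.3731]
white [368. 306.] 1513 rect mm [503.6 172.2] [65.  67.9] 75.5 depth z med 0.0392 depth xy [0.5045 0.1721]
white [413. 298.] 78 rect mm [521.7  99.4] [15.9 14.7] 66.1 depth z med 0.0142 depth xy [0.5239 0.0953]
white [412. 341.] 82 rect mm [451.6  99.3] [14.3 14.5] 1.7 depth z med 0.0144 depth xy [0.4525 0.0952]
white [413. 358.] 40 rect mm [426.4  96.2] [ 4.7 19.3] 2.5 depth z med 0.0383 depth xy [0.4261 0.0975]
rack ((501.072998046875, 375.1717834472656), (146.29270935058594, 50.996795654296875), 16.089462280273438)
vise [0.418 0.    0.031] [0.555 0.243 0.898]
bottle [0.438 0.243 0.03 ] [0.717 0.283 0.898]
scene green [298.58940397 309.31125828] [292 303  14  13 151] 0.5811683729679332 [0.54427452 0.39272733 0.07139261]
scene green [299.74698795 329.34939759] [294 323  12  11  83] 0.04525551105270442 [0.54341333 0.3943982  0.03633875]
```

View pics/crop.png

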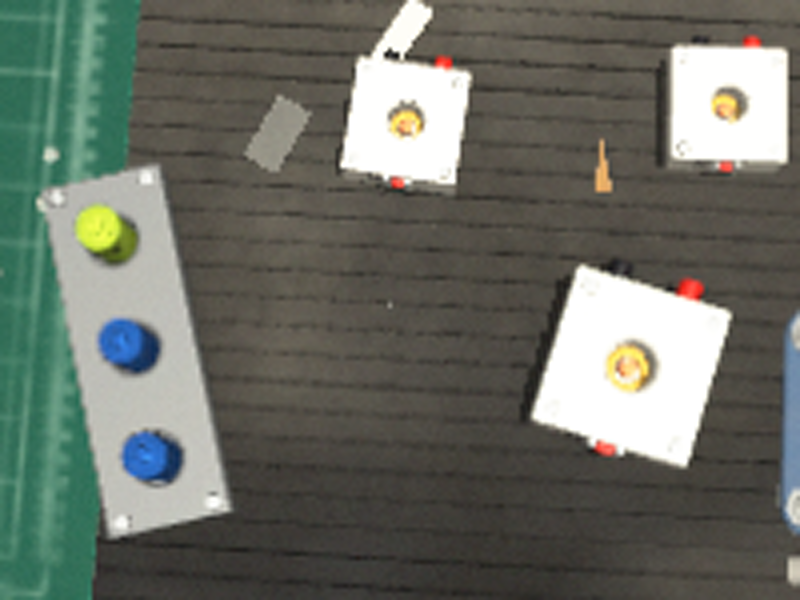

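The crop confirms the target: the lime-green cell stands in the rack's far pocket at about (0.545, 0.387). The rack centre is (0.501, 0.375) with yaw 16°. The largest dock, about 65 mm across, is centred near (0.504, 0.172). The other two docks are under 50 mm. I'll move above the green cell.

```bash
python3 -m crank '[[0,[-0.0424,0.0033,0],[0,0,0]],[0,[-0.0424,0.0033,0],[0,0,0]],[0,[-0.0424,0.0033,0],[0,0,0]],[0,[-0.0424,0.0033,0],[0,0,0]],[0,[-0.0424,0.0033,0],[0,0,0]],[0,[-0.0424,0.0033,0],[0,0,0]],[0,[-0.0424,0.0033,0],[0,0,0]],[0,[-0.0424,0.0033,0],[0,0,0]]]'
python3 -m crank '[[0,[0,0,0.006],[0,0,-8]],[0,[0,0,0.006],[0,0,-8]],[0,[0,0,0.006],[0,0,-8]],[0,[0,0,0.006],[0,0,-8]],[0,[0,0,0.006],[0,0,-8.3]],[0,[0,0,0],[0,0,0]],[0,[0,0,0],[0,0,0]]]'
python3 - <<'E'
from bench import robot, vision
import cv2
from h import *
s=vision.snapshot("wrist"); np.savez("w1.npz",**s); cv2.imwrite("pics/w1.png",s["color"][:,:,::-1])
o=robot.get_obs(); print(o["tool_pos"],np.degrees(o["ee_rot"]),o["wrist_force"],o["time"],-s["R"].T@s["t"],s["R"].round(2).tolist())
E
```

```text
time: 0.9
tool_pos: [0.5468, 0.3861, 0.2047]
ee_rot: [-3.141, -0.001, 2.72]
wrist_force: [-0.4, 1.0, -0.2]
width: 0.0939
finger_force: 0.0
time: 1.6
tool_pos: [0.5452, 0.3869, 0.1749]
ee_rot: [-3.141, -0.001, -2.863]
wrist_force: [0.3, 0.5, 0.7]
width: 0.0941
finger_force: 0.0
[0.5454097  0.3870421  0.17541143] [ 1.79999287e+02 -1.49242272e-02 -1.64010057e+02] [-0.49333515 -0.70225265 -0.91677829] 1.65 [0.475274   0.3654643  0.35359375] [[-0.27, 0.96, -0.0], [0.93, 0.27, 0.25], [0.24, 0.07, -0.97]]
```

View pics/w1.png

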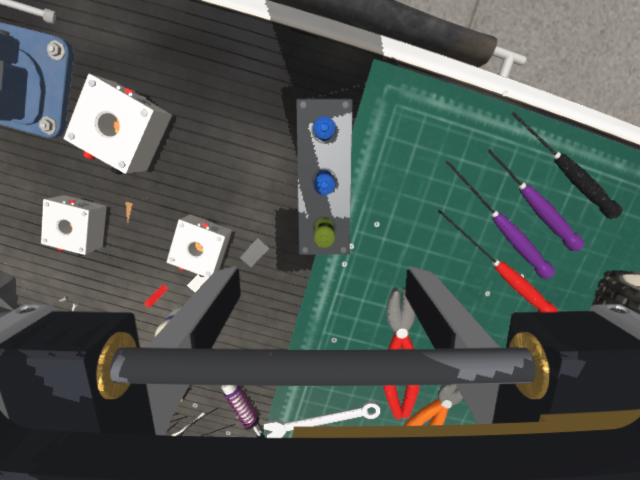

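The wrist view shows the green cell at (324,233), the blue cells at (324,128) and (324,184), and the large dock's well at (108,124). I'll fit the cell-top disc and the well mouth.

```bash
cat > well.py <<'E'
from h import *
def dock(s,guess):
    """dock top square: depth points at z~40mm near the guess, refined by colour"""
    P=cloud(s); im=s["color"]
    m=(np.hypot(P[:,:,0]-guess[0],P[:,:,1]-guess[1])<.055)&(im.min(2)>120)&(np.abs(P[:,:,2]-.04)<.003)
    b=max(blobs(m,50),key=lambda x:x[1][4])[0].astype(np.uint8)
    cs,hi=cv2.findContours(b,cv2.RETR_CCOMP,cv2.CHAIN_APPROX_NONE)
    o=max(cs,key=len); w=onplane(s,o[:,0],.04)[:,:2].astype(np.float32)*1000
    print("square",cv2.minAreaRect(w),"z",np.median(P[b>0][:,2]))
    for c,h in zip(cs,hi[0]):
        if h[3]>=0 and len(c)>15:
            e=onplane(s,c[:,0],.04)[:,:2].astype(np.float32)*1000
            print("hole",cv2.minEnclosingCircle(e),cv2.fitEllipse(e))
E
python3 - <<'E'
from well import *
s=dict(np.load("w1.npz")); P=cloud(s); im=s["color"]; hsv=cv2.cvtColor(im,cv2.COLOR_RGB2HSV)
for n,lo,hi,g in (("green",(26,100,30),(48,255,255),(.545,.388)),("blue",(100,130,30),(128,255,255),(.501,.375)),("blue2",(100,130,30),(128,255,255),(.457,.362))):
    m=(cv2.inRange(hsv,lo,hi)>0)&(np.hypot(P[:,:,0]-g[0],P[:,:,1]-g[1])<.02)
    t=m&(P[:,:,2]>.068)
    print(n,m.sum(),t.sum(),"zmax",np.percentile(P[m][:,2],95))
    for q in (m,t):
        v,u=np.nonzero(q); w=onplane(s,np.c_[u,v],.072)[:,:2]*1000; print("  ext along",w.mean(0),cv2.minEnclosingCircle(w.astype(np.float32)))
m=(np.abs(P[:,:,2]-.03)<.003)&(np.hypot(P[:,:,0]-.5,P[:,:,1]-.375)<.09)
b=max(blobs(m,50),key=lambda x:x[1][4])[0]; print("rack",cv2.minAreaRect(P[b][:,:2].astype(np.float32)*1000),np.median(P[b][:,2]))
dock(s,(.503,.172))
dock(dict(np.load("top.npz")),(.503,.172))
E
```

```text
green 488 203 zmax 0.070436755102418
  ext along [541.24028586 385.56442709] ((541.0084838867188, 385.36480712890625), 12.652947425842285)
  ext along [545.26054632 386.88989743] ((545.1846923828125, 386.5289001464844), 8.251605033874512)
blue 398 250 zmax 0.07098997231620871
  ext along [500.74010863 373.9702094 ] ((500.937744140625, 373.6734619140625), 10.042013168334961)
  ext along [502.19901592 374.55260188] ((502.3147888183594, 374.5978088378906), 8.447521209716797)
blue2 404 267 zmax 0.07090260789111523
  ext along [458.78550266 362.00750731] ((458.8840026855469, 362.0361633300781), 9.04001522064209)
  ext along [458.41762466 361.86691579] ((458.358154296875, 362.1268310546875), 8.718831062316895)
rack ((502.22320556640625, 374.7703857421875), (145.24888610839844, 50.45827865600586), 16.083391189575195) 0.02936487835310131
square ((505.8216552734375, 172.55523681640625), (65.10659790039062, 64.94474792480469), 75.74066925048828) z 0.03937551149187063
hole ((505.49603271484375, 173.1154022216797), 11.510360717773438) ((505.4795837402344, 173.3961944580078), (21.189847946166992, 21.714765548706055), 88.92752838134766)
square ((504.51025390625, 171.605224609375), (64.40235900878906, 64.10148620605469), 75.67382049560547) z 0.03944073944163479
hole ((504.7813720703125, 171.36419677734375), 13.171911239624023) ((504.49615478515625, 171.40933227539062), (22.717815399169922, 24.165813446044922), 160.7936248779297)
```

All heights and sizes agree: cell top at 71 mm, rack 145×50 mm, well 21 mm. The cell is within 1 mm of the TCP line, so I'll descend to TCP z = 0.042 and grip.

```bash
python3 -m crank '[[0,[0,0,0.025],[0,0,0]],[0,[0,0,0.025],[0,0,0]],[0,[0,0,0.025],[0,0,0]],[0,[0,0,0.025],[0,0,0]],[0,[0,0,0.018],[0,0,0]],[0,[0,0,0.015],[0,0,0]],[0,[0,0,0],[0,0,0]]]'
python3 -m crank '[[1,[0,0,0],[0,0,0]],[1,[0,0,0],[0,0,0]],[1,[0,0,0],[0,0,0]],[1,[0,0,0],[0,0,0]],[1,[0,0,0],[0,0,0]],[1,[0,0,0],[0,0,0]],[1,[0,0,0],[0,0,0]],[1,[0,0,0],[0,0,0]]]'
```

```text
time: 2.35
tool_pos: [0.5441, 0.3862, 0.0399]
ee_rot: [-3.14, -0.004, -2.861]
wrist_force: [-0.1, 0.3, 0.4]
width: 0.094
finger_force: 0.0
time: 3.15
tool_pos: [0.5454, 0.387, 0.0424]
ee_rot: [3.142, -0.0, -2.86]
wrist_force: [-0.4, 0.2, 0.4]
width: 0.0336
finger_force: 0.0
```

```bash
python3 -m crank '[[1,[0,0,0],[0,0,0]],[1,[0,0,0],[0,0,0]],[1,[0,0,0],[0,0,0]],[1,[0,0,0],[0,0,0]],[1,[0,0,0],[0,0,0]]]'
```

```text
time: 3.65
tool_pos: [0.5454, 0.3871, 0.0424]
ee_rot: [3.142, -0.0, -2.86]
wrist_force: [0.6, 0.6, -0.5]
width: 0.0173
finger_force: 30.0
```

```bash
python3 -m crank '[[1,[0,0,-0.01],[0,0,0]],[1,[0,0,-0.02],[0,0,0]],[1,[0,0,-0.025],[0,0,0]],[1,[0,0,-0.025],[0,0,0]],[1,[0,0,-0.02],[0,0,0]],[1,[0,0,0],[0,0,0]]]'
python3 -m crank '[[1,[0.01,-0.0195,0],[0,0,0]],[1,[0.0163,-0.0325,0],[0,0,0]],[1,[0.0163,-0.0325,0],[0,0,0]],[1,[0.0163,-0.0325,0],[0,0,0]],[1,[0.0163,-0.0325,0],[0,0,0]],[1,[0.0163,-0.0325,0],[0,0,0]],[1,[0.0065,-0.0128,0],[0,0,0]],[1,[0,0,0],[0,0,0]]]'
python3 -m crank '[[1,[0,0,0],[0,0,0]],[1,[0,0,0],[0,0,0]]]'
python3 - <<'E'
from bench import robot, vision
from well import *
o=robot.get_obs(); print(o["tool_pos"],np.degrees(o["ee_rot"]),o["wrist_force"],o["width"])
G=[]
for n in ("wrist","scene","top"):
    s=vision.snapshot(n); np.savez(n+"2.npz",**s); im=s["color"]
    pc=s["R"]@np.array([.505,.172,.06])+s["t"]; u,v=(K(s)@pc)[:2]/pc[2]; u,v=int(np.clip(u,130,510)),int(np.clip(v,130,350)); print(n,u,v)
    G.append(cv2.resize(im[v-130:v+130,u-85:u+85],None,fx=1.56,fy=1.56,interpolation=cv2.INTER_CUBIC))
cv2.imwrite("pics/d2.png",np.hstack(G)[:,:,::-1])
try: dock(dict(np.load("wrist2.npz")),(.505,.172))
except Exception as e: print(e)
E
```

```text
time: 4.25
tool_pos: [0.5474, 0.3881, 0.148]
ee_rot: [3.139, 0.009, -2.86]
wrist_force: [1.1, -0.3, -1.5]
width: 0.0175
finger_force: 30.0
time: 5.05
tool_pos: [0.505, 0.1713, 0.142]
ee_rot: [3.141, -0.001, -2.863]
wrist_force: [-0.5, 0.4, -0.2]
width: 0.0173
finger_force: 30.0
time: 5.25
tool_pos: [0.5056, 0.1739, 0.1422]
ee_rot: [3.141, -0.0, -2.859]
wrist_force: [-0.3, -0.5, 0.4]
width: 0.0173
finger_force: 30.0
[0.50560871 0.17391952 0.14224263] [ 1.7996041e+02 -9.7734137e-05 -1.6379188e+02] [-0.32437199 -0.51429077  0.38090615] 0.017312141657517734
wrist 321 242
scene 386 232
top 368 305
square ((505.7408142089844, 171.65435791015625), (63.82324981689453, 63.45682144165039), 75.20944213867188) z 0.039301604137811724
hole ((505.2829284667969, 171.2930450439453), 11.547786712646484) ((504.98089599609375, 171.46884155273438), (21.612279891967773, 21.743850708007812), 60.54108810424805)
```

View pics/d2.png

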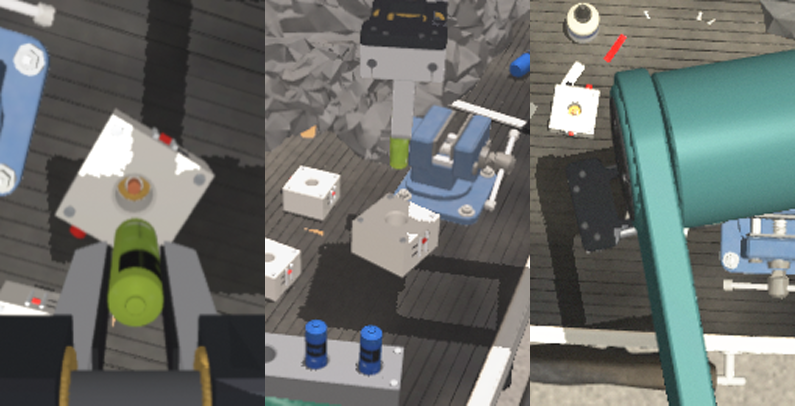

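The crop shows the cell held upright between the fingers, with the well open and visible at crop (133,190). I'll compare the cell's axis with the well using the same wrist view.

```bash
python3 - <<'E'
from well import *
s=dict(np.load("wrist2.npz")); P=cloud(s); im=s["color"]; hsv=cv2.cvtColor(im,cv2.COLOR_RGB2HSV)
m=(cv2.inRange(hsv,(26,80,30),(48,255,255))>0)&(np.hypot(P[:,:,0]-.5056,P[:,:,1]-.1739)<.03)
for lo in (.160,.165,.168,.170):
    t=m&(P[:,:,2]>lo); v,u=np.nonzero(t); w=onplane(s,np.c_[u,v],.172)[:,:2]*1000
    print(lo,len(w),w.mean(0),cv2.minEnclosingCircle(w.astype(np.float32)),P[t][:,2].max())
# cell side: axis x,y by height, from silhouettes in wrist view (tool y) and scene view
for n in ("wrist2","scene2"):
    s=dict(np.load(n+".npz")); P=cloud(s); hsv=cv2.cvtColor(s["color"],cv2.COLOR_RGB2HSV)
    m=(cv2.inRange(hsv,(26,80,30),(48,255,255))>0)&(np.hypot(P[:,:,0]-.5056,P[:,:,1]-.1739)<.03)
    q=P[m]; 
    for z in (.11,.12,.13,.14,.15,.16):
        k=q[np.abs(q[:,2]-z)<.004,:2]
        if len(k)>15:  # circle of r=9 through visible arc
            A=np.c_[2*k,np.ones(len(k))]; from scipy.optimize import least_squares
            c0=np.array([.5056,.1739]); r=least_squares(lambda c:np.hypot(*(k-c).T)-.009,c0,loss="soft_l1",f_scale=.001)
            print(n,z,len(k),r.x.round(4))
    print(n,"zmin",q[:,2].min())
E
```

```text
0.16 1151 [503.2571298  171.72361094] ((503.2654724121094, 171.81268310546875), 10.076754570007324) 0.17415396965108804
0.165 1006 [504.26079887 172.02537621] ((503.989013671875, 171.7509307861328), 9.480165481567383) 0.17415396965108804
0.168 597 [505.25858067 172.19357506] ((505.08648681640625, 171.91036987304688), 8.776908874511719) 0.17415396965108804
0.17 109 [506.11031239 172.06585266] ((506.11700439453125, 169.2466583251953), 6.211280822753906) 0.17415396965108804
wrist2 0.11 53 [0.5069 0.173 ]
wrist2 0.12 105 [0.5068 0.173 ]
wrist2 0.13 122 [0.5068 0.1729]
wrist2 0.14 149 [0.5068 0.173 ]
wrist2 0.15 69 [0.5068 0.1729]
wrist2 0.16 143 [0.507  0.1729]
wrist2 zmin 0.10690718241553895
scene2 0.11 39 [0.5081 0.1724]
scene2 0.12 48 [0.5081 0.1732]
scene2 0.13 57 [0.5084 0.1733]
scene2 0.14 32 [0.5081 0.1735]
scene2 zmin 0.10626250132374093
```

The cell axis is about 1 mm off the well centre, well within the chamfer. I'll correct that and descend to just above the mouth.

```bash
python3 -m crank '[[1,[0.001,-0.001,0.01],[0,0,0]],[1,[0,0,0.015],[0,0,0]],[1,[0,0,0.015],[0,0,0]],[1,[0,0,0.012],[0,0,0]],[1,[0,0,0.006],[0,0,0]],[1,[0,0,0],[0,0,0]],[1,[0,0,0],[0,0,0]],[1,[0,0,0],[0,0,0]]]'
python3 - <<'E'
from bench import robot, vision
from well import *
o=robot.get_obs(); print(o["tool_pos"],np.degrees(o["ee_rot"]),o["wrist_force"],o["width"])
G=[]
for n,x,y,w,h in (("wrist",321,200,100,100),("scene",386,240,60,60)):
    s=vision.snapshot(n); np.savez(n+"3.npz",**s)
    G.append(cv2.resize(s["color"][y-h:y+h,x-w:x+w],(400,400),interpolation=cv2.INTER_CUBIC))
cv2.imwrite("pics/d3.png",np.hstack(G)[:,:,::-1])
E
```

```text
time: 6.2
tool_pos: [0.5054, 0.1715, 0.0854]
ee_rot: [-3.142, 0.002, -2.86]
wrist_force: [0.4, 0.1, 0.3]
width: 0.0177
finger_force: 30.0
[0.5054289  0.17154491 0.08538962] [-1.79997777e+02  1.05521358e-01 -1.63873991e+02] [0.43264928 0.08872932 0.30266837] 0.017652176976129537
```

View pics/d3.png

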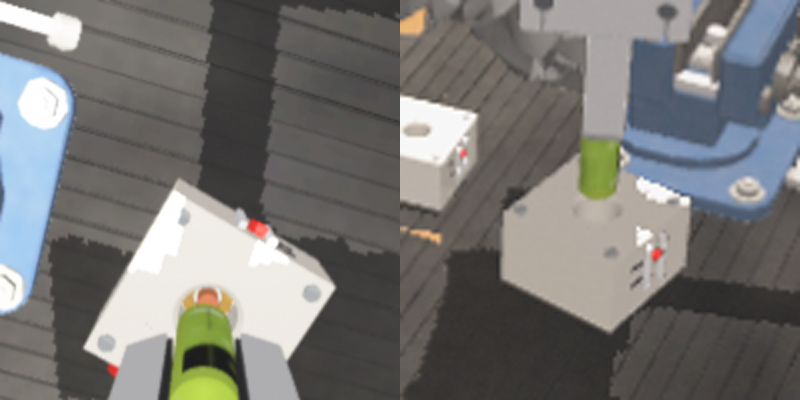

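The cell hangs directly over the well in the scene view (well at crop (598,208), cell foot at (598,195)). In the wrist view the hole's centre at (208,298) is slightly right of the cell's axis. I'll quantify that offset.

```bash
python3 - <<'E'
from well import *
from scipy.optimize import least_squares
s=dict(np.load("wrist3.npz")); yaw=np.radians(-163.87); T=np.array([[np.cos(yaw),np.sin(yaw)],[np.sin(yaw),-np.cos(yaw)]])
tcp=np.array([.5054,.1715])
P=cloud(s);im=s["color"];hsv=cv2.cvtColor(im,cv2.COLOR_RGB2HSV)
g=(cv2.inRange(hsv,(26,80,30),(48,255,255))>0)&(np.hypot(P[:,:,0]-.505,P[:,:,1]-.172)<.03)
for z in (.055,.065,.08,.1):
    k=P[g&(np.abs(P[:,:,2]-z)<.004)][:,:2]; r=least_squares(lambda c:np.hypot(*(k-c).T)-.009,tcp,loss="soft_l1",f_scale=.001).x
    print("cell",z,len(k),T@(r-tcp)*1000)
# well: rim as boundary of points below .037 next to dock top
top=(np.hypot(P[:,:,0]-.505,P[:,:,1]-.172)<.05)&(np.abs(P[:,:,2]-.0395)<.002)&(im.max(2).astype(int)-im.min(2)<40)
k=cv2.morphologyEx(top.astype(np.uint8),cv2.MORPH_DILATE,np.ones((3,3)))>0
low=(np.hypot(P[:,:,0]-.505,P[:,:,1]-.172)<.016)&~top&~g&(P[:,:,2]<.037)
e=np.argwhere(low&k)[:,::-1]; w=onplane(s,e,.0395)[:,:2]; w=w[np.hypot(*(w-tcp).T)<.014]
f=least_squares(lambda c:np.hypot(*(w-c[:2]).T)-c[2],[*tcp,.0105],loss="soft_l1",f_scale=.0005).x
print("well",len(w),T@(f[:2]-tcp)*1000,f[2], (T@(w-tcp).T*1000).min(1),(T@(w-tcp).T*1000).max(1))
q=P[top]; print(len(q)); m=cv2.minAreaRect(onplane(s,np.argwhere(top)[:,::-1],.0395)[:,:2].astype(np.float32)*1000); print(m)
E
```

```text
cell 0.055 76 [-0.9725901 -1.2927484]
cell 0.065 108 [-0.92477178 -1.29302303]
cell 0.08 132 [-0.88841909 -1.27138122]
cell 0.1 79 [-1.05643351 -1.39862728]
well 66 [-0.0753499  0.1809483] 0.010282118094790925 [ -5.39310453 -11.4073041 ] [10.56225457 12.28257486]
4845
((505.4823913574219, 171.69818115234375), (63.94247055053711, 64.3504638671875), 75.37528228759766)
```

In the wrist view the cell must shift by about (+0.8, +1.2) mm in tool x,y. I'll correct that and enter the well gently, stopping above the pin.

```bash
python3 -m crank '[[1,[0.0008,0.0012,0],[0,0,0]],[1,[0,0,0.004],[0,0,0]],[1,[0,0,0.004],[0,0,0]],[1,[0,0,0.004],[0,0,0]],[1,[0,0,0],[0,0,0]],[1,[0,0,0],[0,0,0]]]'
python3 -m crank '[[1,[0,0,0.004],[0,0,0]],[1,[0,0,0.004],[0,0,0]],[1,[0,0,0.002],[0,0,0]],[1,[0,0,0],[0,0,0]],[1,[0,0,0],[0,0,0]]]'
```

```text
time: 6.9
tool_pos: [0.5035, 0.1723, 0.0721]
ee_rot: [3.141, -0.001, -2.86]
wrist_force: [0.2, -0.5, -1.0]
width: 0.0175
finger_force: 30.0
time: 7.4
tool_pos: [0.5036, 0.1724, 0.0624]
ee_rot: [3.141, -0.0, -2.86]
wrist_force: [-0.5, 0.8, -0.4]
width: 0.0174
finger_force: 30.0
```

The cell is in the well with no contact force. Now I'll press in small steps.

```bash
python3 -m crank '[[1,[0,0,0.002],[0,0,0]],[1,[0,0,0.002],[0,0,0]],[1,[0,0,0.002],[0,0,0]],[1,[0,0,0],[0,0,0]],[1,[0,0,0],[0,0,0]]]'
python3 -m crank '[[1,[0,0,0.002],[0,0,0]],[1,[0,0,0.001],[0,0,0]],[1,[0,0,0],[0,0,0]],[1,[0,0,0],[0,0,0]]]'
```

```text
time: 7.9
tool_pos: [0.5041, 0.1725, 0.0572]
ee_rot: [3.142, 0.001, -2.86]
wrist_force: [-1.0, -0.6, 4.6]
width: 0.0173
finger_force: 30.0
time: 8.3
tool_pos: [0.5042, 0.1725, 0.0545]
ee_rot: [-3.142, 0.001, -2.86]
wrist_force: [-1.4, -0.3, 6.6]
width: 0.0178
finger_force: 30.0
```

```bash
python3 -m crank '[[1,[0,0,0.001],[0,0,0]],[1,[0,0,0.001],[0,0,0]],[1,[0,0,0],[0,0,0]],[1,[0,0,0],[0,0,0]]]'
python3 -m crank '[[1,[0,0,0.0005],[0,0,0]],[1,[0,0,0.0005],[0,0,0]],[1,[0,0,0],[0,0,0]],[1,[0,0,0],[0,0,0]]]'
```

```text
time: 8.7
tool_pos: [0.5042, 0.1725, 0.0527]
ee_rot: [-3.142, 0.002, -2.86]
wrist_force: [-1.2, -0.2, 7.7]
width: 0.0174
finger_force: 30.0
time: 9.1
tool_pos: [0.5043, 0.1725, 0.0523]
ee_rot: [-3.142, 0.002, -2.86]
wrist_force: [-2.1, -1.3, 9.3]
width: 0.0172
finger_force: 30.0
```

```bash
python3 -m crank '[[1,[0,0,0.0005],[0,0,0]],[1,[0,0,0],[0,0,0]],[1,[0,0,0],[0,0,0]],[1,[0,0,0],[0,0,0]]]'
python3 -m crank '[[1,[0,0,0.0005],[0,0,0]],[1,[0,0,0],[0,0,0]],[1,[0,0,0],[0,0,0]],[1,[0,0,0],[0,0,0]]]'
```

```text
time: 9.5
tool_pos: [0.5044, 0.1726, 0.0523]
ee_rot: [-3.141, 0.002, -2.86]
wrist_force: [-3.1, -0.3, 11.6]
width: 0.0172
finger_force: 30.0
time: 9.9
tool_pos: [0.5045, 0.1725, 0.0523]
ee_rot: [-3.141, 0.003, -2.86]
wrist_force: [-3.9, -0.9, 13.5]
width: 0.0173
finger_force: 30.0
```

The force rises while z stays at 0.0523, so the cell is on the stop. I'll lean to about 18 N and check the pointer.

```bash
python3 -m crank '[[1,[0,0,0.0006],[0,0,0]],[1,[0,0,0.0006],[0,0,0]],[1,[0,0,0],[0,0,0]],[1,[0,0,0],[0,0,0]],[1,[0,0,0],[0,0,0]],[1,[0,0,0],[0,0,0]],[1,[0,0,0],[0,0,0]],[1,[0,0,0],[0,0,0]]]'
python3 - <<'E'
from bench import robot, vision
from well import *
s=vision.snapshot("scene"); o=robot.get_obs(); print(o["tool_pos"],o["wrist_force"],o["finger_force"])
a=[cv2.resize(s["color"][y:y+h,x:x+h],(400,400),interpolation=2) for x,y,h in ((326,180,120),(395,225,45))]
cv2.imwrite("pics/e.png",np.hstack(a)[:,:,::-1])
E
```

```text
time: 10.7
tool_pos: [0.5046, 0.1727, 0.0523]
ee_rot: [-3.141, 0.003, -2.86]
wrist_force: [-5.2, -1.9, 18.5]
width: 0.017
finger_force: 30.0
[0.50460334 0.17260454 0.05224146] [-5.43647067 -1.50199087 17.91737296] 30.003724694252014
```

View pics/e.png

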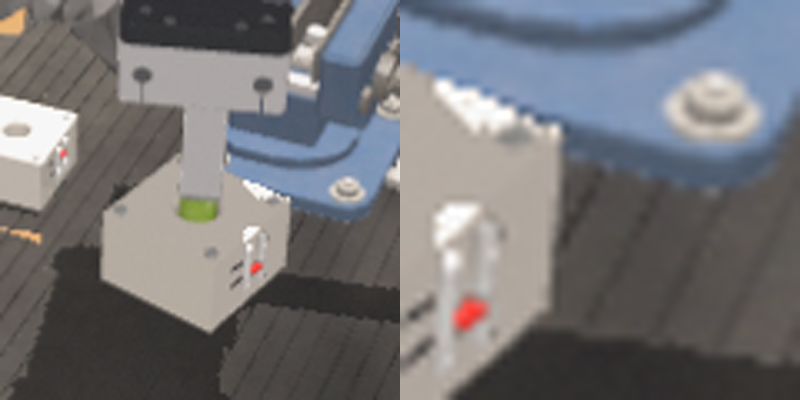

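The pointer has dropped from crop row 255 to 268, level with the lower mark once the slope of the front face is allowed for. The push is a steady 18 N and the grip holds, so I'm handing in.

```bash
python3 -c "
from bench import robot
print(robot.close_job())"
```

```text
the job is handed in; nothing more can be done
None
```

The green cell is upright in the largest dock, still gripped and held on the brass stop with about 18 N of push. The job was handed in at about 11 s; the blue cells and oil bottle were not approached or touched.

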